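# Set a round bar in the marking-out gutter

## Robot

A 7-joint arm with a two-finger parallel gripper is mounted at the origin on a cart in front of the work surface, level with it; the furniture and walls round the work are solid. World frame = base frame: x ahead of the robot, y to its left, z up, the work surface at z = 0. Lengths are in m, angles in rad, forces in N, time in s.
With the tool pointing down it reaches from about 0.4 to 0.85 m from the base axis. Payload 10.4 kg.
Tool frame: the origin (TCP) lies midway between the tips of the shut fingers; the grasp point (between the pads) lies 19 mm behind it; y points along the fingers, x is the direction in which the jaws open and shut, and the axes are right-handed (so a half turn about y gives the same grasp; the last joint's range is limited). The gripper opens to 87 mm and grips with 3 to 60 N. Pads are 19 mm wide; open, the fingers measure 117 mm over their backs; the gripper's body (75 mm by 190 mm) begins 51 mm behind the grasp point.
Start: joints at [1.295, 0.332, -0.065, 1.46, 0.022, 1.35, -0.088], TCP at [0.156, -0.605, 0.223] pointing down, gripper open.
Joint ranges: [-2.6, 2.6], [-0.5, 2.12], [-1.47, 1.34], [0.16, 2.42], [-1.27, 4.41], [0.06, 2.06], [-2.6, 2.6]. Speed limits (rad/s): [2.22, 2.22, 2.79, 2.79, 3.14, 3.14, 3.14].

## Interface

Orientations are given as a unit quaternion [x, y, z, w].
In Python, from bench import * gives the robot as it stands.
- The arm moves only by the tool jog_arm, never from a script. Its argument "commands" is a list of rows, each an object with "translation": the shift along the world's x, y, z in mm, a list of three; "twist": the turn about the world's z in rad. A call has 1 to 20 rows; each row shifts and turns the commanded pose from where the row before left it; what a row does not reach is not made up. A row lasts 1/10 s, in which the tool goes at most 50 mm and 8.59 degrees, less where a joint would pass 70% of its speed; a pose out of reach is approached as far as the arm can. A call is refused whole if a number of a shift passes 50 or a number of a turn 0.15, either way. A call with a gripper value outside its range is refused whole. "grip" is the closure, from 0 (fully open) to 1 (shut), set as the call begins (left out, the last holds). The fingers move at their own pace and stop on an object; "grip_force" is the grip in N (left out, the last holds). Time passes only in rows, so rows that do not move let the fingers close. It gives the time, the measured TCP pose, the force and the opening at its end, in the units of the state.
- read_state(): the state, without advancing time (a new reading comes with each control period).
- camera(name): name is "scene" or "top" or "wrist"; returns a dict with "img" (400x640x3 uint8, red, green, blue), "fx", "fy", "cx", "cy" (pixels), "cam_to_world" (4x4, takes a point from camera to world coordinates). Camera axes: x right, y down, z forward; pixel columns grow to the right and rows downward; lengths in m; the calibration is good to about 2 mm. A picture is of the moment at which its call begins. There is no depth.
- close_job(): hands the job in, once; it reports no verdict.
The state is a dict: "time": time; "joint_positions": joint angles; "joint_vel": joint speeds; "joint_torque": joint torques, N m; "ee_pos": TCP position; "eef_rot": TCP orientation; "ft_force": force on the tool from outside, world axes, zero at the start; "torque": the same for the moment, N m; "width": finger opening in m.
Only numpy, scipy, OpenCV 4.12 (cv2) and the standard library are available. Lean on these libraries where they do the work, as an engineer would, in place of code of your own. Each camera call takes 0.05 s, during which the arm holds its last target.

## Task

Get the aluminium round bar ready for marking off: with the fingers, push it so that it rolls up the sloping gutter, over the sprung dog and up to the stop plate at the top, so that the dog has sprung up behind it and it cannot roll back. Then nudge it endways until its left end is up against the tall side plate that the rule starts from, and take the hand away. Only push the bar, never lift it off the gutter's floor, and leave the short bar end, the tape measure and the jar standing round the gutter where they are.

Things in the scene. Friction and masses are not known exactly. Their poses are not given: they have to be found in the camera images.
- gutter: grey sheet-steel gutter, fixed on a plywood stand (270x190x12 mm). Origin: middle of its floor surface, 52 mm above the worktop. x up the slope (roughly away from the robot), y across to the left, z square to the floor; slope 0.18 rad. Floor: x -100 to +100, y -75 to +75 mm. A bar fully home at stop and datum plate has its centre at x 77.5, y 10, z 22.5 mm
- bar: smooth solid aluminium round bar offcut, 45 mm diameter, 130 mm long, about 0.55 kg, rolls freely. Origin at its centre (on the axis, half-way along); its y axis is the bar's axis and points to the gutter's left (x and z turn as it rolls). Starts at the low end, square across the gutter at x about -80 mm, with 5 to 15 mm between its left end and the datum plate
- lip (a point): middle of the top edge of the low lip (gutter frame x -100, y 0, z 13 mm): the lip stands 13 mm above the floor across the low end, 5 mm thick, and the bar rests on it at the start, so the finger that pushes must reach over it: the fingertips 16 to 22 mm above the floor push well
- stop_face (a point): point on the face of the stop plate, which closes the top end, in the middle of the gutter and 22.5 mm above the floor (gutter frame x 100, y 0). The plate is 38 mm high; a steel rule lies on its top edge, which is folded back 16 mm
- datum_face (a point): point on the inner face of the datum plate (the tall side plate along the whole left side at y = +75 mm, 5 mm thick, 38 mm high) where the middle of the bar's left end must come (gutter frame x 77.5, y 75, z 22.5 mm)
- cheek_end (a point): upper end of the right cheek (gutter frame x 25, y -75, z 22 mm). The right cheek is 5 mm thick and 22 mm high, from x -100 to 25 mm only. Further up the right side is open, nothing stands above the floor: there a finger from above can reach the bar's right end
- dog (a joint): sprung dog: two dark steel fingers 14 mm wide, at y -42 and +42 mm, on one shaft under the floor, slanting up the slope. 0 = up (tips 12 mm above the floor, at x about 56 mm), 0.56 rad = pressed flush; 1 N presses it down. The pushed bar rolls over it; it springs up behind the bar once that is within about 2 mm of the stop. Let go, the bar settles back on it, about 3 mm off the stop
- stub: short aluminium bar end standing upright on the worktop to the left of the stand, 45 mm diameter, 60 mm high, loose; origin at the centre of its underside. Not to be moved
- tape_measure: yellow tape measure, 43x79x66 mm, loose on the worktop behind and left of the stand; origin at the centre of its underside. Not to be moved
- jar: closed clear jar with grey lid standing on the worktop to the right of the stand, 56 mm diameter, 90 mm high, loose; origin at the centre of its underside. Not to be moved
Mind the look-alikes: they are no part of the job. What is shaped like the bar but green or turquoise is not meant.

How it is judged:
On the way:
1. the bar lies at the stop plate with the dog up behind it (x of bar in the frame of gutter between 0.0715 and 0.08 m and z of bar in the frame of gutter below 0.0265 m and value of joint dog below 0.12 rad), for 0.2 s.
At the end, for the whole second after the job is handed in: the bar lies at rest on the gutter's floor between dog and stop (not more than 6 mm off the stop plate), the dog up behind it (below 0.12 rad), the bar's left end within 3 mm of the datum plate and its axis within 0.06 rad of square (all of step 1 and y of bar in the frame of gutter above 0.007 m and angle between the y axis of bar and the y axis of gutter, either way round below 0.06 rad and linear speed of bar below 0.01 m/s and angular speed of bar below 0.3 rad/s); the robot touches nothing.
It fails at once if the bar is lifted off the gutter's floor (by 12 mm) or leaves the gutter (z of bar in the frame of gutter above 0.0345 m or z of bar in the frame of gutter below 0.01 m).
It fails at once if the bar end, tape measure or jar is shifted by more than 20 mm (distance of any of stub, tape_measure, jar from where it was at the start of the episode above 0.02 m).
It also fails if it takes over 51 s, if anything falls off the work surface, if the arm or the gripper's body presses on something with over 40 N, if the wrist force passes 120 N, or if a joint passes its speed limit or range.

## Working session

There is one attempt and no reset: what is moved stays moved. The work goes in short steps, Python scripts to look and compute and a tool call to move; the robot and the scene stay as the last step left them, time stands still between calls to the robot, and variables do not carry over. Pictures are saved under pics/ and viewed, and the job is handed in when it is done.

Besides the shell and the picture viewer there is one more tool, called after ">>>" as a command line: name --argument value ..., lists and objects as JSON in quotes. jog_arm: Moves the arm, as the interface text tells. Its arguments: {"type":"object","properties":{"commands":{"type":"array"},"grip":{"type":"number"},"grip_force":{"type":"number"}},"required":["commands"]}

```bash
mkdir -p pics; ls
python3 - <<'E'
from bench import *
import cv2,numpy as np
s=read_state();print(s)
for n in ("scene","top"):
    c=camera(n);cv2.imwrite(f"pics/{n}0.png",c["img"][:,:,::-1]);print(n,c["fx"],c["fy"],c["cx"],c["cy"],np.round(c["cam_to_world"],4).tolist())
E
```

```text
pics
{'time': 0.0, 'joint_positions': array([ 1.2953951 ,  0.33285334, -0.06470397,  1.46095767,  0.02160953,
        1.34988538, -0.08849966]), 'joint_vel': array([ 0.000688  , -0.00261647,  0.00035339, -0.00031986, -0.00063796,
        0.00058622, -0.00058757]), 'joint_torque': array([-1.21675974e-03, -6.23253679e+01,  2.41070084e-02, -3.89884830e+01,
       -6.15785806e-02,  3.99017881e-02,  1.38790333e-04]), 'ee_pos': array([ 0.15621895, -0.60475891,  0.22175772]), 'eef_rot': array([-0.55876531,  0.43338007, -0.43256211,  0.5593327 ]), 'ft_force': array([ 0.05398419, -0.04242805,  0.42113822]), 'torque': array([-0.01517545,  0.03085246, -0.01765043]), 'width': 0.08694272396286042}
scene 492.67225383183035 492.67225383183035 315.33589453303904 197.4008060363306 [[-0.8495, -0.2556, 0.4616, -0.1636], [-0.5272, 0.3741, -0.763, 1.2277], [0.0223, -0.8915, -0.4525, 0.7506], [0.0, 0.0, 0.0, 1.0]]
top 517.9295406315645 517.9295406315645 306.88583118828456 194.13545291879822 [[-0.0274, -0.9972, 0.0701, 0.4329], [-0.9992, 0.0295, 0.0283, 0.121], [-0.0303, -0.0693, -0.9971, 1.3574], [0.0, 0.0, 0.0, 1.0]]
```

View pics/scene0.png

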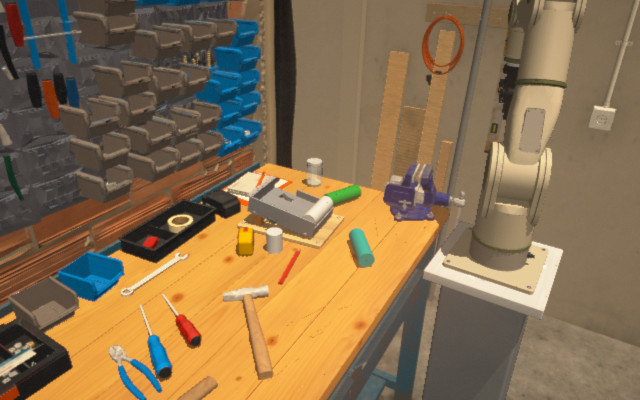

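View pics/top0.png

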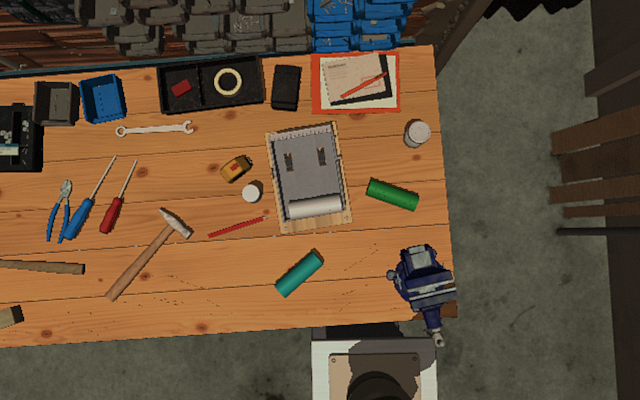

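Run:
```python
import cv2
a=cv2.imread("pics/top0.png")[110:245,225:375];cv2.imwrite("pics/top0z.png",cv2.resize(a,None,fx=4.4,fy=4.4,interpolation=cv2.INTER_CUBIC))
a=cv2.imread("pics/scene0.png")[150:260,225:375];cv2.imwrite("pics/scene0z.png",cv2.resize(a,None,fx=5,fy=5,interpolation=cv2.INTER_CUBIC))
```

```text
(no output)
```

View pics/top0z.png

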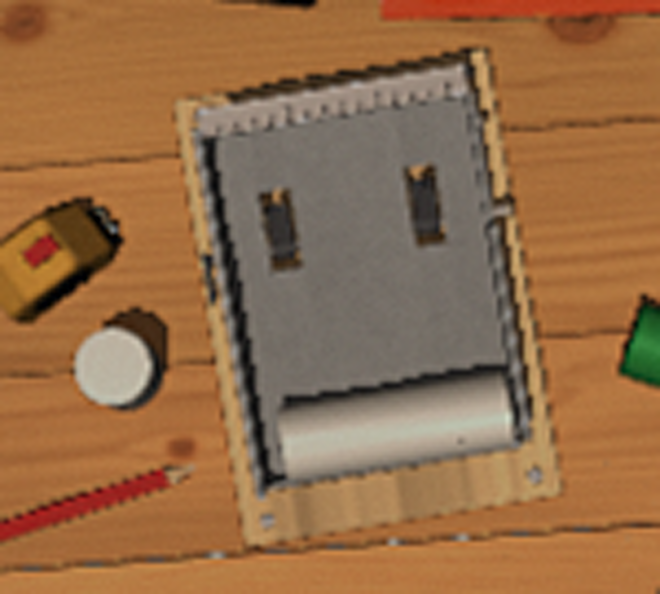

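View pics/scene0z.png

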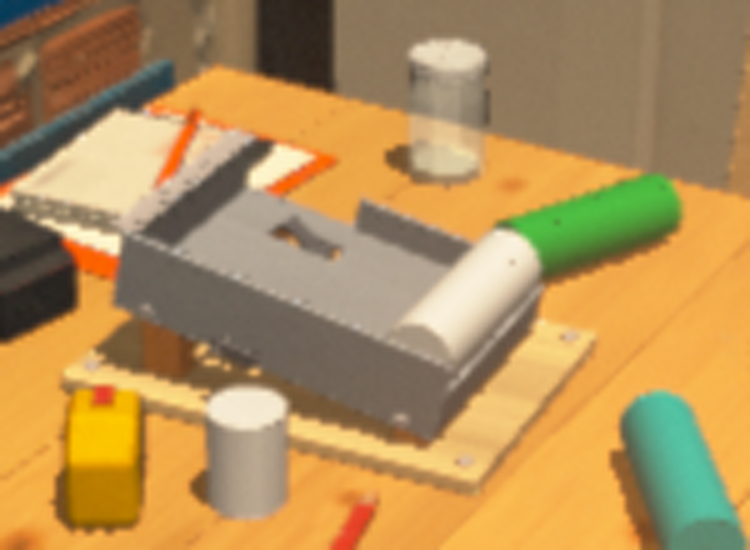

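```bash
cat > h.py <<'E'
import numpy as np
from scipy.spatial.transform import Rotation as R
CAM={"top":(517.93,306.886,194.135,[[-0.0274,-0.9972,0.0701,0.4329],[-0.9992,0.0295,0.0283,0.121],[-0.0303,-0.0693,-0.9971,1.3574],[0,0,0,1]]),
"scene":(492.672,315.336,197.4,[[-0.8495,-0.2556,0.4616,-0.1636],[-0.5272,0.3741,-0.763,1.2277],[0.0223,-0.8915,-0.4525,0.7506],[0,0,0,1]])}
def proj(n,P):
    f,cx,cy,T=CAM[n];p=np.linalg.inv(np.array(T))@np.r_[P,1];return np.array([f*p[0]/p[2]+cx,f*p[1]/p[2]+cy])
def gut(p):  # x,y,yaw
    return R.from_euler('z',p[2])*R.from_euler('y',-0.18), np.array([p[0],p[1],.052])
def tow(p,g):
    r,t=gut(p);return r.apply(np.array(g)/1000)+t
E
cat > fit.py <<'E'
from h import *
from scipy.optimize import least_squares
tz=lambda u,v:(u/4.4+225,v/4.4+110); sz=lambda u,v:(u/5+225,v/5+150)
M=[("top",(-100,78,38),tz(262,490)),("top",(100,75,38),tz(205,137)),("top",(100,-75,38),tz(470,95)),("top",(116,-75,38),tz(464,65)),
("top",(25,-77,22),tz(492,228)),("top",(-102,-77,20),tz(522,440)),
("scene",(-100,80,38),sz(443,375)),("scene",(25,-77,22),sz(362,203)),("scene",(105,80,38),sz(125,233)),
("top",(-80,None,22.5),None)]
M=M[:-1]
f=lambda p:np.concatenate([proj(n,tow(p,g))-np.array(q) for n,g,q in M])
s=least_squares(f,[.6,.08,-.1],loss='soft_l1');print(s.x);print(np.round(s.fun.reshape(-1,2) if False else f(s.x).reshape(-1,2),2))
p=s.x
import cv2
for n in("top","scene"):
    a=cv2.imread(f"pics/{n}0.png");k=4.4 if n=="top" else 5;o=(225,110) if n=="top" else (225,150)
    a=a[o[1]:o[1]+(135 if n=="top" else 110),o[0]:o[0]+150];a=cv2.resize(a,None,fx=k,fy=k,interpolation=2)
    def L(A,B,c):
        P=[tuple(int(x) for x in (proj(n,tow(p,g))-o+.0)*k) for g in(A,B)];cv2.line(a,*P,c,1)
    for A,B in [((-100,75,38),(100,75,38)),((-100,80,38),(100,80,38)),((100,75,38),(100,-75,38)),((116,75,38),(116,-75,38)),((-100,-75,22),(25,-75,22)),((-100,75,13),(-100,-75,13)),((100,75,0),(100,-75,0))]: L(A,B,(0,0,255))
    for A,B in [((-77.5,60,45),(-77.5,-70,45)),((56,49,0),(56,35,0)),((56,-49,0),(56,-35,0))]: L(A,B,(0,255,0))
    cv2.imwrite(f"pics/fit_{n}.png",a)
E
python3 fit.py
```

```text
[0.57055444 0.15329341 0.1386483 ]
[[-0.45  0.64]
 [-0.42  0.9 ]
 [-0.07  0.06]
 [ 0.23  0.35]
 [ 0.34 -0.24]
 [ 1.65  1.39]
 [-1.39 -2.48]
 [-1.34 -1.38]
 [-1.45 -0.52]]
```

View pics/fit_top.png

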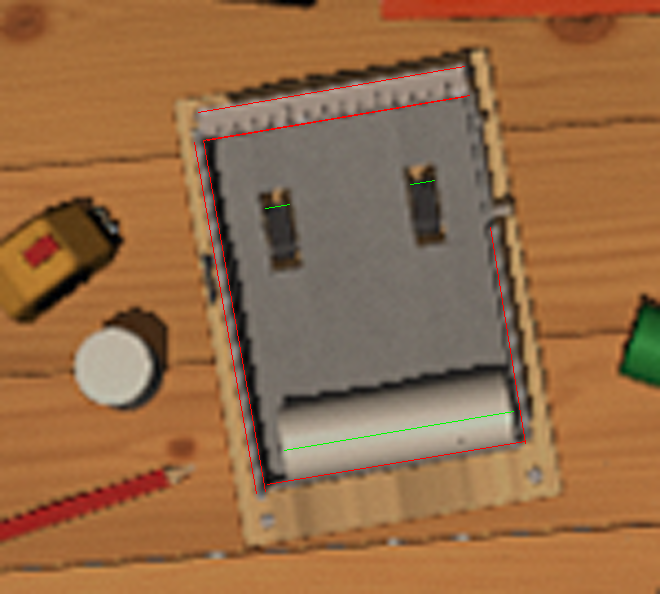

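View pics/fit_scene.png

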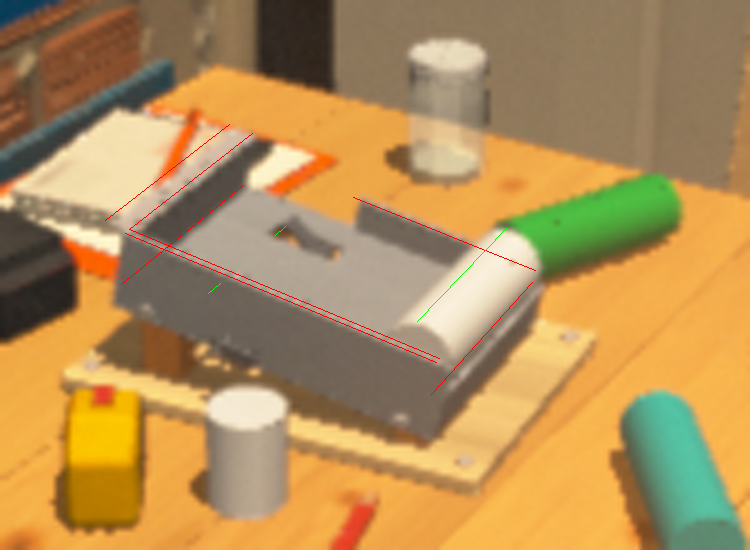

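```bash
cat >> h.py <<'E'
P=[0.5696,0.1530,0.139]
E
python3 - <<'E'
from h import *
q=[-0.55876531,0.43338007,-0.43256211,0.5593327]
print(R.from_quat(q).as_matrix().round(3))
print("jaw angle",np.arctan2(*R.from_quat(q).as_matrix()[[1,0],0]))
r,t=gut(P)
a=.139;h=np.array([np.cos(a),np.sin(a),0])
for bx in (-80,77.5):
    c=tow(P,(bx,-5,22.5)); f=c-h*.032   # TCP horiz
    g=r.inv().apply(f-t); g=g*1000; 
    # choose z so height is 20
    f[2]+= (20-g[2])/1000/np.cos(.18); print(bx,c.round(4),f.round(4),(r.inv().apply(f-t)*1000).round(1))
print("right end touch",tow(P,(75,-90,20)).round(4),"datum",tow(P,(77.5,75,22.5)))
print("up dir",r.apply([1,0,0]).round(4),"ydir",r.apply([0,1,0]).round(4))
# vise location
f,cx,cy,T=CAM["top"];T=np.array(T)
for uv,z in (((420,260),.12),((417,132),.09),((252,193),.06),((236,168),.066)):
    d=T[:3,:3]@[(uv[0]-cx)/f,(uv[1]-cy)/f,1];print(uv,(T[:3,3]+d*(z-T[2,3])/d[2]).round(3))
E
```

```text
[[ 0.25  -0.     0.968]
 [-0.968  0.001  0.25 ]
 [-0.001 -1.    -0.   ]]
jaw angle -1.3179676325211271
-80 [0.4884 0.1366 0.0598] [0.4567 0.1322 0.0515] [-113.   -5.   20.]
77.5 [0.6418 0.1581 0.088 ] [0.6101 0.1536 0.0796] [44.5 -5.  20. ]
right end touch [0.6516 0.0736 0.0851] datum [0.6307317  0.23728287 0.08801128]
up dir [0.9744 0.1363 0.179 ] ydir [-0.1386  0.9904  0.    ]
(420, 260) [ 0.356 -0.107  0.12 ]
(417, 132) [ 0.667 -0.118  0.09 ]
(252, 193) [0.531 0.296 0.06 ]
(236, 168) [0.595 0.334 0.066]
```

>>> jog_arm --commands '[{"translation":[20,10,0],"twist":0},{"translation":[40,25,0],"twist":0},{"translation":[42,27,0],"twist":0},{"translation":[42,27,0],"twist":0},{"translation":[40,28,0],"twist":0},{"translation":[35,30,0],"twist":0},{"translation":[35,35,0],"twist":-0.03},{"translation":[30,38,0],"twist":-0.03},{"translation":[20,42,0],"twist":-0.03},{"translation":[20,42,0],"twist":-0.024},{"translation":[15,42,0],"twist":0},{"translation":[10,42,0],"twist":0},{"translation":[5,42,0],"twist":0},{"translation":[0,42,0],"twist":0},{"translation":[-5,42,0],"twist":0},{"translation":[-10,42,0],"twist":0},{"translation":[-15,42,0],"twist":0},{"translation":[-15,42,0],"twist":0},{"translation":[-10,40,0],"twist":0},{"translation":[-10,30,0],"twist":0}]' --grip 0.54

```text
time: 2.1
ee_pos: [0.4442, 0.1073, 0.2225]
eef_rot: [0.534, -0.464, 0.464, -0.534]
ft_force: [0.1, -0.1, -0.8]
width: 0.0401
```

Run:
```python
from bench import *
import cv2,numpy as np
s=read_state();print(s["time"],s["ee_pos"],s["eef_rot"],s["width"],s["joint_positions"].round(2),s["ft_force"])
for n in ("wrist","top"):
    c=camera(n);cv2.imwrite(f"pics/{n}1.png",c["img"][:,:,::-1])
    if n=="wrist":np.savez("w1.npz",**c);print(c["fx"],c["cam_to_world"].round(3))
```

```text
2.1 [0.4442428  0.10731506 0.22253261] [ 0.53393196 -0.46355086  0.46368739 -0.53388319] 0.040082344736324355 [ 0.34 -0.01 -0.66  1.85 -0.01  1.3  -1.75] [ 0.12694149 -0.06935401 -0.82949569]
293.213199320915 [[ 0.142 -0.956 -0.258  0.515]
 [-0.99  -0.136 -0.038  0.118]
 [ 0.001  0.26  -0.965  0.383]
 [ 0.     0.     0.     1.   ]]
```

View pics/wrist1.png

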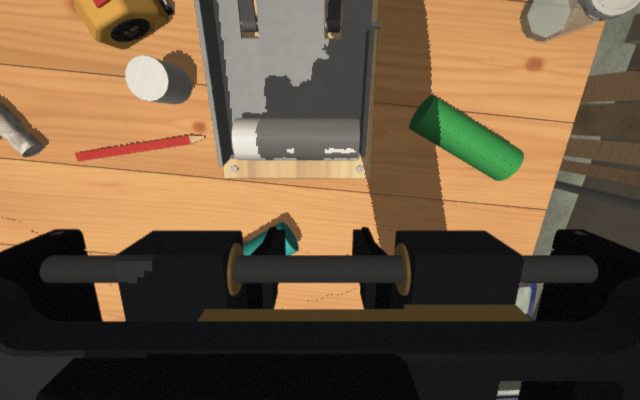

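Run:
```python
from h import *
c=np.load("w1.npz")
def pw(X):
    p=np.linalg.inv(c["cam_to_world"])@np.r_[X,1];return [round(float(c["fx"]*p[0]/p[2]+c["cx"]),1),round(float(c["fy"]*p[1]/p[2]+c["cy"]),1)]
for g in [(-100,75,38),(-100,80,38),(100,75,38),(100,-75,38),(116,-75,38),(25,-75,22),(25,-80,22),(-100,-75,22),(100,0,0),(-100,0,13),(-80,60,45),(-80,-70,45)]: print(g,pw(tow(P,g)))
```

```text
(-100, 75, 38) [222.1, 165.6]
(-100, 80, 38) [217.4, 165.6]
(100, 75, 38) [186.6, -80.6]
(100, -75, 38) [380.2, -79.7]
(116, -75, 38) [382.2, -107.7]
(25, -75, 22) [369.4, 33.0]
(25, -80, 22) [374.8, 33.0]
(-100, -75, 22) [360.7, 161.3]
(100, 0, 0) [288.0, -61.7]
(-100, 0, 13) [294.2, 158.7]
(-80, 60, 45) [232.1, 149.1]
(-80, -70, 45) [360.0, 149.5]
```

>>> jog_arm --commands '[{"translation":[-2,23,-10],"twist":0},{"translation":[0,0,-30],"twist":0},{"translation":[0,0,-30],"twist":0},{"translation":[0,0,-30],"twist":0},{"translation":[0,0,-30],"twist":0},{"translation":[0,0,-25],"twist":0},{"translation":[0,0,-10],"twist":0},{"translation":[0,0,-6],"twist":0},{"translation":[0,0,0],"twist":0},{"translation":[0,0,0],"twist":0}]'

```text
time: 3.2
ee_pos: [0.4441, 0.1279, 0.0525]
eef_rot: [-0.533, 0.464, -0.465, 0.534]
ft_force: [0.0, 0.5, 0.5]
width: 0.0401
```

Run:
```python
from bench import *
import cv2,numpy as np
s=read_state();print(s["time"],s["ee_pos"],s["eef_rot"],s["ft_force"])
from h import *
r,t=gut(P);print(r.inv().apply(s["ee_pos"]-t)*1000, np.arctan2(*R.from_quat(s["eef_rot"]).as_matrix()[[1,0],0]))
a=[camera(n)["img"] for n in ("wrist","scene")]
z=cv2.resize(a[1][150:270,220:380],(640,480),interpolation=2)
cv2.imwrite("pics/w2.png",a[0][:,:,::-1]);cv2.imwrite("pics/s2.png",z[:,:,::-1])
```

```text
3.2 [0.44409098 0.12794247 0.05252533] [-0.5330669   0.46380162 -0.46452675  0.53380018] [2.29448474e-04 5.10782081e-01 4.97595194e-01]
[-125.61194116   -7.42621908   23.391506  ] -1.4321466182091576
```

View pics/w2.png

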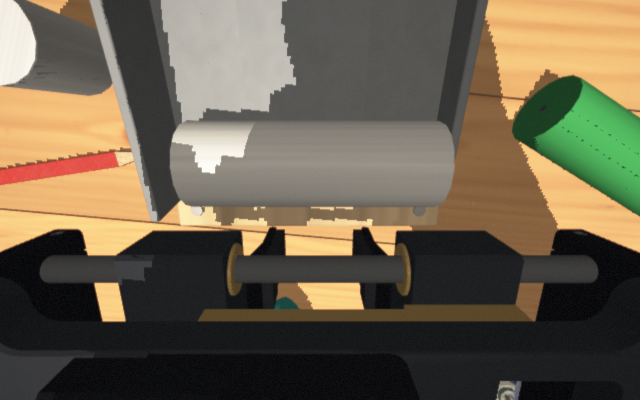

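View pics/s2.png

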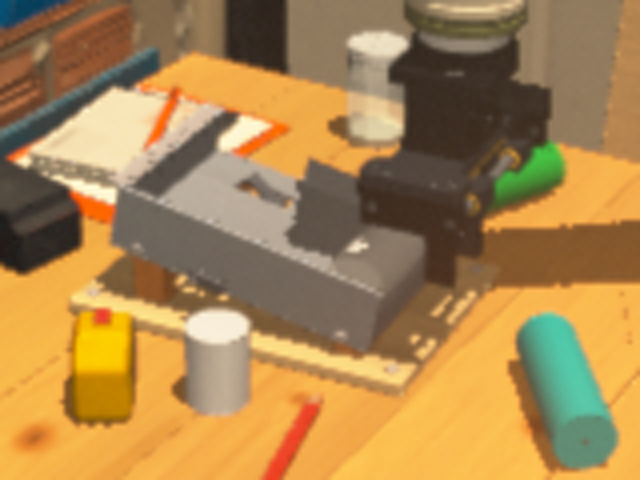

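>>> jog_arm --commands '[{"translation":[3,0.4,-2],"twist":0},{"translation":[4,0.6,0.7],"twist":0},{"translation":[4,0.6,0.7],"twist":0},{"translation":[4,0.6,0.7],"twist":0},{"translation":[4,0.6,0.8],"twist":0},{"translation":[5,0.7,0.9],"twist":0},{"translation":[6,0.8,1.1],"twist":0},{"translation":[6,0.8,1.1],"twist":0},{"translation":[6,0.8,1.1],"twist":0},{"translation":[6,0.8,1.1],"twist":0},{"translation":[6,0.9,1.1],"twist":0},{"translation":[6,0.9,1.1],"twist":0},{"translation":[6,0.8,1.1],"twist":0},{"translation":[6,0.8,1.1],"twist":0},{"translation":[6,0.8,1.1],"twist":0},{"translation":[5,0.7,0.9],"twist":0},{"translation":[4,0.6,0.7],"twist":0},{"translation":[2,0.3,0.4],"twist":0},{"translation":[0,0,0],"twist":0}]'

```text
time: 5.2
ee_pos: [0.5329, 0.1405, 0.0653]
eef_rot: [-0.533, 0.464, -0.464, 0.534]
ft_force: [-0.6, -0.9, -0.2]
width: 0.04
```

```bash
cat > look.py <<'E'
from bench import *
import cv2,sys
from h import *
k=sys.argv[1]
s=read_state();print(s["time"],s["ee_pos"].round(4),s["ft_force"].round(2),s["width"])
r,t=gut(P);print((r.inv().apply(s["ee_pos"]-t)*1000).round(1), np.arctan2(*R.from_quat(s["eef_rot"]).as_matrix()[[1,0],0]))
for n in sys.argv[2:]:
    a=camera(n)["img"]
    if n=="scene":a=cv2.resize(a[150:270,220:380],(640,480),interpolation=2)
    if n=="top":a=cv2.resize(a[110:245,225:375],None,fx=4.4,fy=4.4,interpolation=2)
    cv2.imwrite(f"pics/{n}_{k}.png",a[:,:,::-1])
E
python3 look.py 3 wrist scene
```

```text
5.2 [0.5329 0.1405 0.0653] [-0.58 -0.86 -0.19] 0.04000432107402792
[-35.1  -7.3  19.9] -1.432071838889585
```

View pics/wrist_3.png

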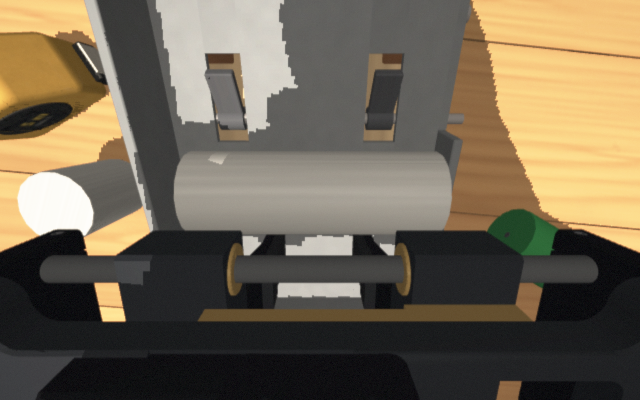

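View pics/scene_3.png

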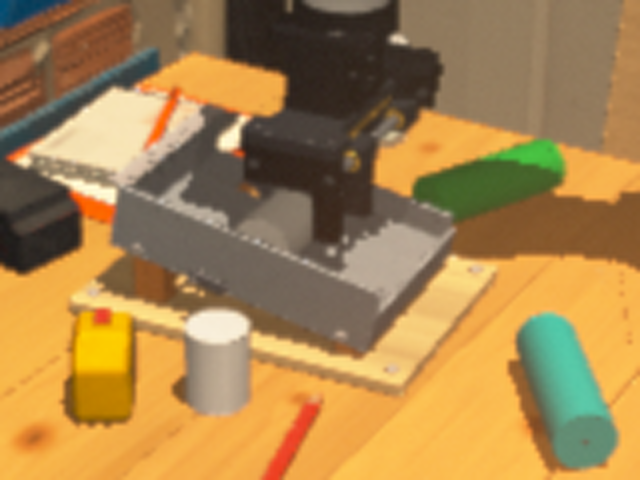

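>>> jog_arm --commands '[{"translation":[4,0.6,0.7],"twist":0},{"translation":[5,0.7,0.9],"twist":0},{"translation":[5,0.7,0.9],"twist":0},{"translation":[5,0.7,0.9],"twist":0},{"translation":[5,0.7,0.9],"twist":0},{"translation":[5,0.7,0.9],"twist":0},{"translation":[5,0.7,1.0],"twist":0},{"translation":[5,0.7,0.9],"twist":0},{"translation":[5,0.7,0.9],"twist":0},{"translation":[5,0.7,0.9],"twist":0},{"translation":[4,0.6,0.7],"twist":0},{"translation":[4,0.6,0.7],"twist":0},{"translation":[3,0.4,0.6],"twist":0},{"translation":[3,0.4,0.5],"twist":0},{"translation":[2,0.3,0.4],"twist":0},{"translation":[0,0,0],"twist":0}]'

```text
time: 6.9
ee_pos: [0.598, 0.1496, 0.0772]
eef_rot: [-0.533, 0.464, -0.464, 0.534]
ft_force: [-0.7, 0.5, 0.1]
width: 0.0405
```

```bash
python3 look.py 4 wrist
```

```text
6.9 [0.598  0.1496 0.0772] [-0.69  0.45  0.1 ] 0.04051778988249821
[31.7 -7.3 19.8] -1.4321778761157569
```

View pics/wrist_4.png

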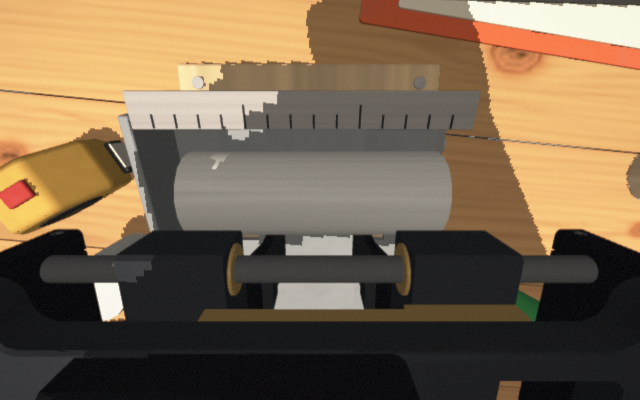

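>>> jog_arm --commands '[{"translation":[2,0.3,0.4],"twist":0},{"translation":[2,0.3,0.4],"twist":0},{"translation":[2,0.3,0.3],"twist":0},{"translation":[2,0.3,0.4],"twist":0},{"translation":[1,0.1,0.2],"twist":0},{"translation":[1,0.1,0.2],"twist":0},{"translation":[0,0,0],"twist":0}]'

```text
time: 7.65
ee_pos: [0.6077, 0.1509, 0.079]
eef_rot: [-0.533, 0.464, -0.464, 0.534]
ft_force: [-0.4, -0.2, 0.3]
width: 0.0397
```

>>> jog_arm --commands '[{"translation":[1,0.1,0.2],"twist":0},{"translation":[0,0,0],"twist":0}]'

```text
time: 7.85
ee_pos: [0.6086, 0.151, 0.0792]
eef_rot: [-0.533, 0.464, -0.464, 0.534]
ft_force: [-1.0, -0.8, 0.3]
width: 0.04
```

>>> jog_arm --commands '[{"translation":[1,0.1,0.2],"twist":0},{"translation":[0,0,0],"twist":0}]'

```text
time: 8.05
ee_pos: [0.6096, 0.1511, 0.0794]
eef_rot: [-0.533, 0.464, -0.464, 0.534]
ft_force: [-0.3, -0.2, 0.0]
width: 0.0403
```

```bash
python3 look.py 5 wrist
```

```text
8.05 [0.6096 0.1511 0.0794] [-0.26 -0.25  0.04] 0.040342176586640584
[43.6 -7.4 19.9] -1.4320940530238873
```

View pics/wrist_5.png

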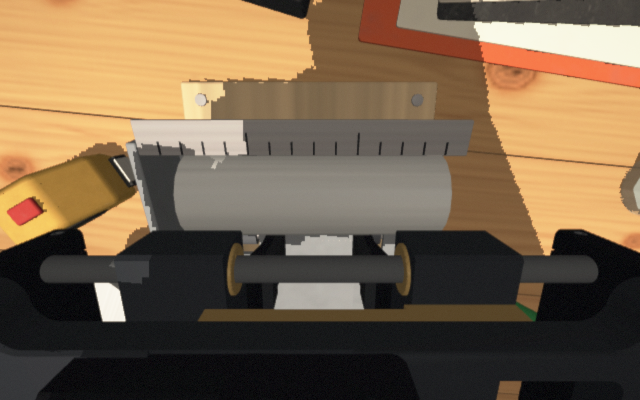

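>>> jog_arm --commands '[{"translation":[1,0.1,0.2],"twist":0},{"translation":[1,0.1,0.2],"twist":0},{"translation":[0,0,0],"twist":0}]'

```text
time: 8.4
ee_pos: [0.6112, 0.1514, 0.0798]
eef_rot: [0.534, -0.464, 0.464, -0.533]
ft_force: [-3.8, -1.0, 2.9]
width: 0.0399
```

>>> jog_arm --commands '[{"translation":[1,0.1,0.2],"twist":0},{"translation":[0,0,0],"twist":0}]'

```text
time: 8.6
ee_pos: [0.6124, 0.1515, 0.08]
eef_rot: [0.533, -0.464, 0.464, -0.533]
ft_force: [-3.3, -0.3, 2.1]
width: 0.04
```

>>> jog_arm --commands '[{"translation":[1,0.1,0.2],"twist":0},{"translation":[0,0,0],"twist":0}]'

```text
time: 8.8
ee_pos: [0.6126, 0.1516, 0.0799]
eef_rot: [0.534, -0.464, 0.464, -0.533]
ft_force: [-7.7, -1.6, 4.2]
width: 0.04
```

```bash
python3 look.py 6 wrist
```

```text
8.8 [0.6126 0.1516 0.0799] [-7.68 -1.58  4.2 ] 0.0400123428361151
[46.7 -7.3 19.9] -1.4318081526089421
```

View pics/wrist_6.png

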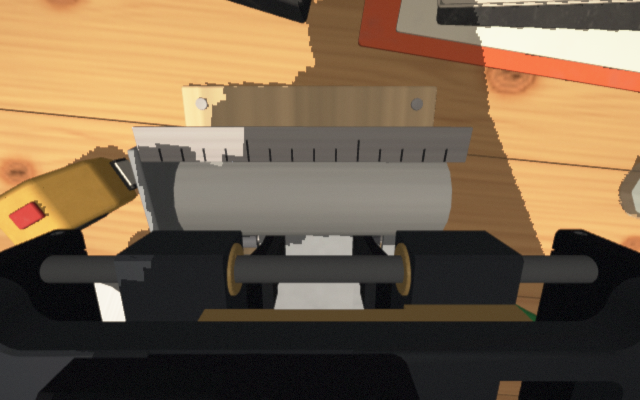

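>>> jog_arm --commands '[{"translation":[1,0.1,0.2],"twist":0},{"translation":[0,0,0],"twist":0},{"translation":[0,0,0],"twist":0}]'

```text
time: 9.15
ee_pos: [0.6127, 0.1517, 0.08]
eef_rot: [0.535, -0.465, 0.463, -0.533]
ft_force: [-10.7, -1.4, 5.6]
width: 0.04
```

>>> jog_arm --commands '[{"translation":[-3,-0.4,-0.4],"twist":0},{"translation":[-4,-0.5,-0.5],"twist":0},{"translation":[-5,-0.7,0],"twist":0},{"translation":[-5,-0.7,0],"twist":0},{"translation":[0,0,0],"twist":0},{"translation":[0,0,0],"twist":0}]'

```text
time: 9.75
ee_pos: [0.5975, 0.1493, 0.0797]
eef_rot: [-0.533, 0.464, -0.464, 0.534]
ft_force: [0.2, 0.2, 0.1]
width: 0.0401
```

```bash
python3 look.py 7 wrist scene
```

```text
9.75 [0.5975 0.1493 0.0797] [0.18 0.22 0.05] 0.04006276948288571
[31.6 -7.6 22.4] -1.4320512669059156
```

View pics/wrist_7.png

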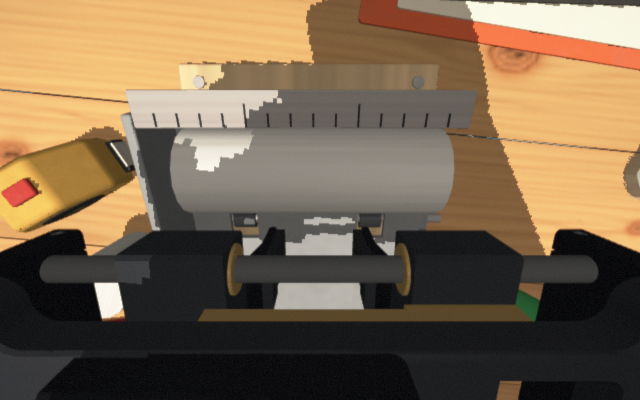

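View pics/scene_7.png

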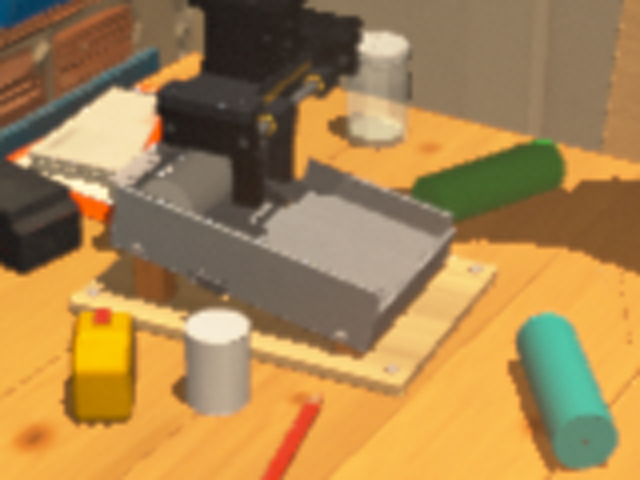

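>>> jog_arm --commands '[{"translation":[0,0,15],"twist":0},{"translation":[0,0,30],"twist":0},{"translation":[0,0,30],"twist":0},{"translation":[0,-15,0],"twist":0},{"translation":[10,-25,0],"twist":0},{"translation":[20,-25,0],"twist":0},{"translation":[20,-20,0],"twist":0},{"translation":[8,-8,0],"twist":0},{"translation":[0,0,0],"twist":0},{"translation":[0,0,0],"twist":0}]' --grip 1

```text
time: 10.85
ee_pos: [0.6547, 0.0578, 0.1546]
eef_rot: [-0.534, 0.464, -0.463, 0.534]
ft_force: [-0.5, 0.6, -0.1]
width: 0.0004
```

```bash
sed -i 's/0.5696/0.5716/' h.py; python3 look.py 8 wrist top; python3 -c "
from h import *
print(tow(P,(75,-105,20)).round(4))"
```

```text
10.85 [0.6547 0.0578 0.1546] [-0.54  0.56 -0.07] 0.0004465133418010625
[  86.4 -105.8   88.6] -1.4307748556266715
[0.6557 0.0587 0.0851]
```

View pics/wrist_8.png

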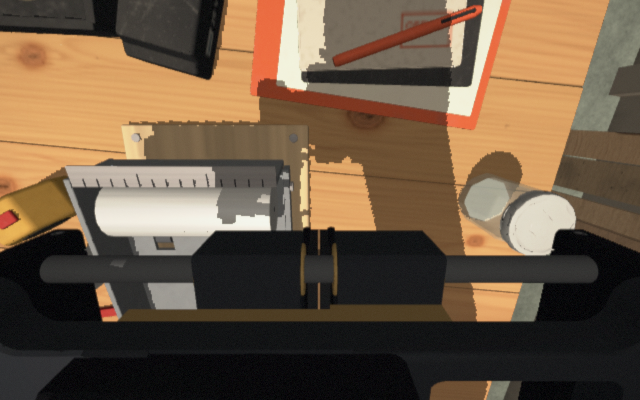

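View pics/top_8.png

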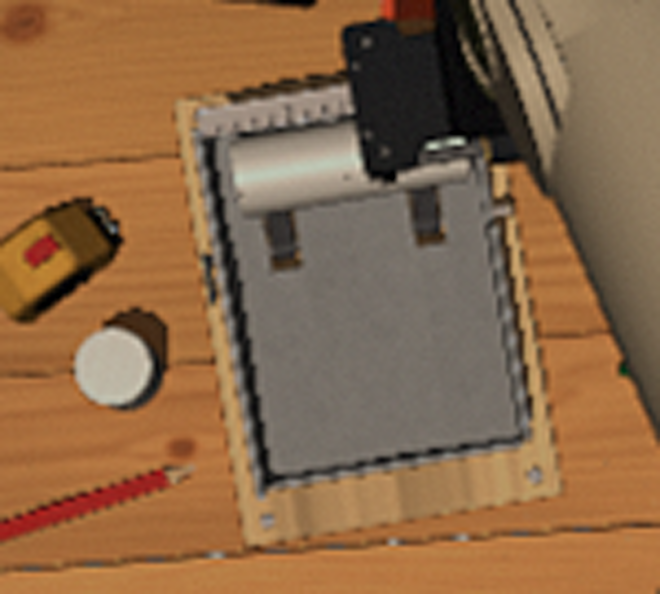

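>>> jog_arm --commands '[{"translation":[1,0,-20],"twist":0},{"translation":[0,0,-20],"twist":0},{"translation":[0,0,-15],"twist":0},{"translation":[0,0,-10],"twist":0},{"translation":[0,0,-5],"twist":0},{"translation":[0,0,0],"twist":0},{"translation":[0,0,0],"twist":0}]'

```text
time: 11.65
ee_pos: [0.6567, 0.0565, 0.0852]
eef_rot: [-0.533, 0.464, -0.464, 0.534]
ft_force: [0.8, -0.8, 0.2]
width: 0.0004
```

```bash
python3 look.py 9 wrist top
```

```text
11.65 [0.6567 0.0565 0.0852] [ 0.8  -0.76  0.2 ] 0.0004007947668792242
[  75.8 -107.4   20. ] -1.4319547006710633
```

View pics/wrist_9.png

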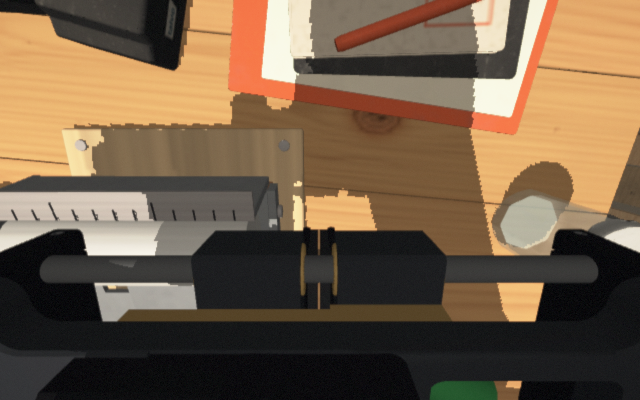

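>>> jog_arm --commands '[{"translation":[-0.6,4,0],"twist":0},{"translation":[-0.6,4,0],"twist":0},{"translation":[-0.4,3,0],"twist":0},{"translation":[-0.4,3,0],"twist":0},{"translation":[-0.3,2,0],"twist":0},{"translation":[-0.3,2,0],"twist":0},{"translation":[-0.3,2,0],"twist":0},{"translation":[0,0,0],"twist":0}]'

```text
time: 12.55
ee_pos: [0.6534, 0.0768, 0.0845]
eef_rot: [-0.534, 0.464, -0.464, 0.534]
ft_force: [-0.3, -0.5, -0.1]
width: 0.0005
```

>>> jog_arm --commands '[{"translation":[-0.3,2,0],"twist":0},{"translation":[-0.3,2,0],"twist":0},{"translation":[-0.3,2,0],"twist":0}]'

```text
time: 12.85
ee_pos: [0.6525, 0.0825, 0.0845]
eef_rot: [-0.533, 0.464, -0.464, 0.533]
ft_force: [-0.2, -0.1, 0.4]
width: 0.0007
```

```bash
python3 look.py 10 wrist top
```

```text
12.85 [0.6525 0.0825 0.0845] [-0.22 -0.1   0.36] 0.0007349885013414024
[ 75.1 -81.   19.4] -1.43200261392847
```

View pics/top_10.png

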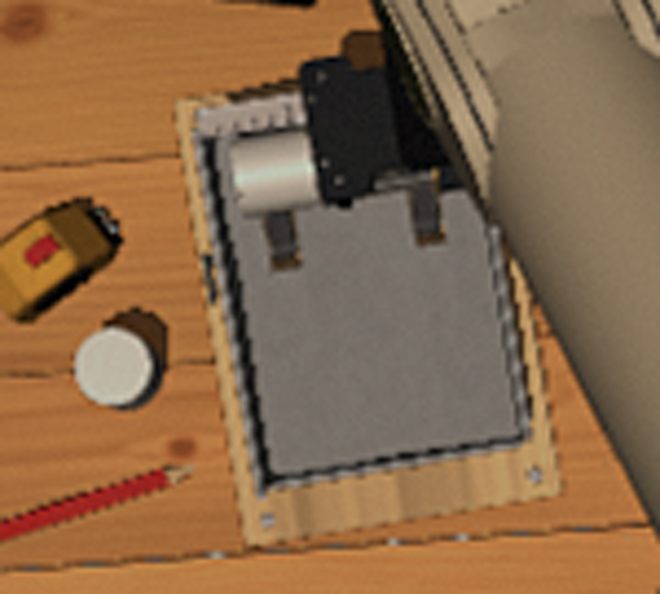

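>>> jog_arm --commands '[{"translation":[-0.3,2,0],"twist":0},{"translation":[-0.3,2,0],"twist":0},{"translation":[-0.3,2,0],"twist":0}]'

```text
time: 13.25
ee_pos: [0.6518, 0.0877, 0.0844]
eef_rot: [0.534, -0.464, 0.465, -0.533]
ft_force: [0.3, -2.3, -0.1]
width: 0.0005
```

>>> jog_arm --commands '[{"translation":[-0.3,2,0],"twist":0},{"translation":[-0.3,2,0],"twist":0},{"translation":[0,0,0],"twist":0}]'

```text
time: 13.55
ee_pos: [0.6509, 0.0928, 0.0845]
eef_rot: [-0.534, 0.464, -0.464, 0.534]
ft_force: [0.1, -0.8, 0.3]
width: 0.0005
```

```bash
python3 look.py 11 top
```

```text
13.55 [0.6509 0.0928 0.0845] [ 0.07 -0.82  0.3 ] 0.0005448268384429011
[ 74.9 -70.6  19.4] -1.4315392591205922
```

View pics/top_11.png

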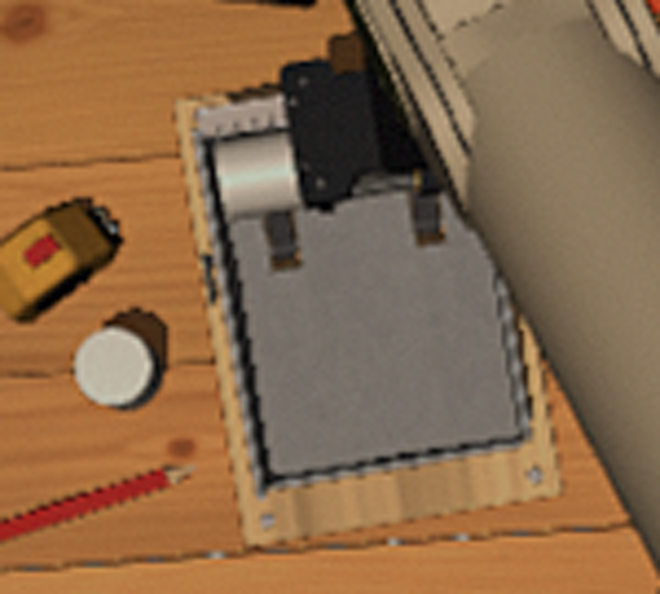

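>>> jog_arm --commands '[{"translation":[-0.2,1,0],"twist":0},{"translation":[-0.1,1,0],"twist":0},{"translation":[0,0,0],"twist":0}]'

```text
time: 13.9
ee_pos: [0.6507, 0.0944, 0.0845]
eef_rot: [0.534, -0.464, 0.464, -0.533]
ft_force: [1.1, -1.6, -1.2]
width: 0.0006
```

>>> jog_arm --commands '[{"translation":[-0.2,1,0],"twist":0},{"translation":[-0.1,1,0],"twist":0},{"translation":[0,0,0],"twist":0}]'

```text
time: 14.2
ee_pos: [0.6504, 0.0966, 0.0845]
eef_rot: [-0.533, 0.464, -0.464, 0.534]
ft_force: [0.9, -1.7, 0.0]
width: 0.0002
```

>>> jog_arm --commands '[{"translation":[-0.1,1,0],"twist":0},{"translation":[0,0,0],"twist":0}]'

```text
time: 14.4
ee_pos: [0.6503, 0.0976, 0.0845]
eef_rot: [0.534, -0.464, 0.464, -0.533]
ft_force: [0.2, -2.5, -0.8]
width: 0.0005
```

>>> jog_arm --commands '[{"translation":[-0.1,1,0],"twist":0},{"translation":[0,0,0],"twist":0}]'

```text
time: 14.6
ee_pos: [0.6502, 0.0985, 0.0844]
eef_rot: [0.534, -0.464, 0.464, -0.533]
ft_force: [0.2, -1.1, -0.4]
width: 0.0007
```

>>> jog_arm --commands '[{"translation":[-0.1,1,0],"twist":0},{"translation":[0,0,0],"twist":0}]'

```text
time: 14.8
ee_pos: [0.6502, 0.0986, 0.0844]
eef_rot: [0.534, -0.464, 0.465, -0.533]
ft_force: [1.1, -5.8, 0.5]
width: 0.0001
```

>>> jog_arm --commands '[{"translation":[-0.1,1,0],"twist":0},{"translation":[0,0,0],"twist":0}]'

```text
time: 15.0
ee_pos: [0.6502, 0.0987, 0.0844]
eef_rot: [0.534, -0.464, 0.465, -0.533]
ft_force: [-0.3, -6.8, 1.0]
width: 0.0004
```

```bash
python3 look.py 12 top wrist
```

```text
15.0 [0.6502 0.0987 0.0844] [-0.31 -6.76  1.02] 0.000394733786065615
[ 75.  -64.7  19.3] -1.4333070479245982
```

View pics/top_12.png

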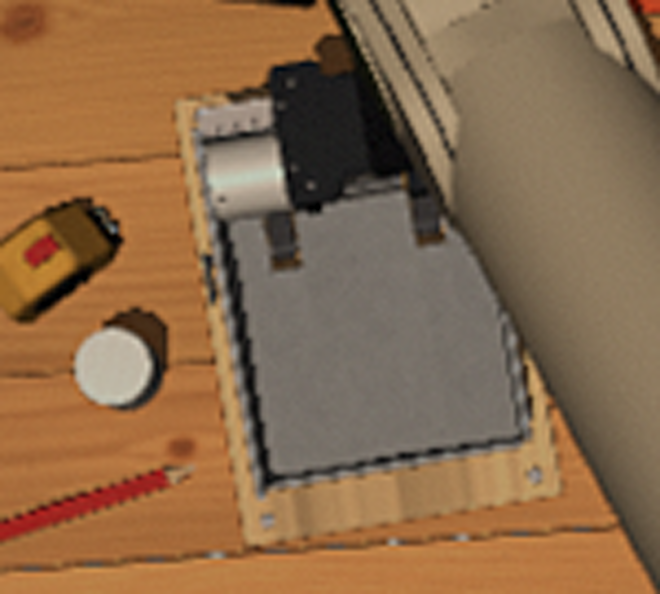

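View pics/wrist_12.png

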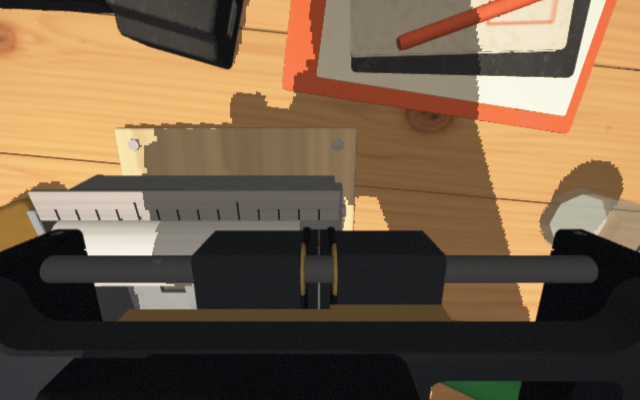

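>>> jog_arm --commands '[{"translation":[0.3,-2,0],"twist":0},{"translation":[0.7,-5,0],"twist":0},{"translation":[1.4,-10,0],"twist":0},{"translation":[0,-5,10],"twist":0},{"translation":[0,0,30],"twist":0},{"translation":[0,0,40],"twist":0},{"translation":[0,-20,30],"twist":0},{"translation":[-10,-40,20],"twist":0},{"translation":[-20,-40,0],"twist":0},{"translation":[-20,-40,0],"twist":0},{"translation":[-20,-40,0],"twist":0},{"translation":[-10,-40,0],"twist":0},{"translation":[0,-40,0],"twist":0},{"translation":[0,-30,0],"twist":0},{"translation":[0,0,0],"twist":0}]'

```text
time: 16.6
ee_pos: [0.5712, -0.2177, 0.2149]
eef_rot: [0.532, -0.466, 0.467, -0.531]
ft_force: [-0.1, 0.1, -0.1]
width: 0.0005
```

```bash
python3 look.py 13 top scene
```

```text
16.6 [ 0.5712 -0.2177  0.2149] [-0.11  0.07 -0.14] 0.00045235633695534227
[ -21.7 -367.1  169.5] -1.4394713417095673
```

View pics/top_13.png

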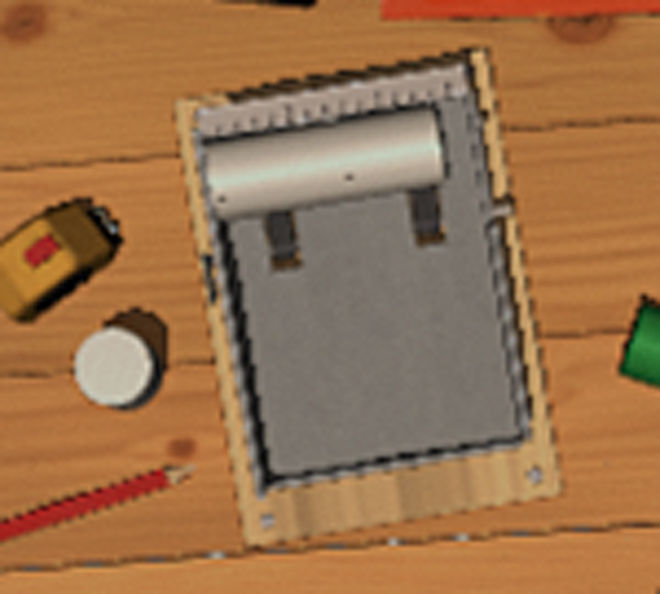

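View pics/scene_13.png

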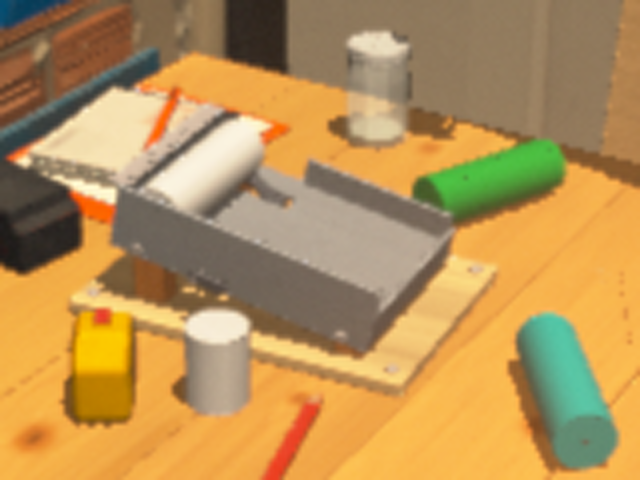

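Run:
```python
from h import *
import cv2
a=cv2.imread("pics/top_13.png")
for bx,col in((74.5,(0,0,255)),):
  for y0 in(10,):
    th=np.linspace(0,2*np.pi,60)
    pts=[(proj("top",tow(P,(bx+22.5*np.cos(t),y0+s,22.5+22.5*np.sin(t))))-(225,110))*4.4+1.7 for s in(65,-65) for t in th]
    h=cv2.convexHull(np.array(pts,np.float32)).astype(int);cv2.polylines(a,[h],True,col,1)
cv2.imwrite("pics/ov13.png",a)
```

```text
(no output)
```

View pics/ov13.png

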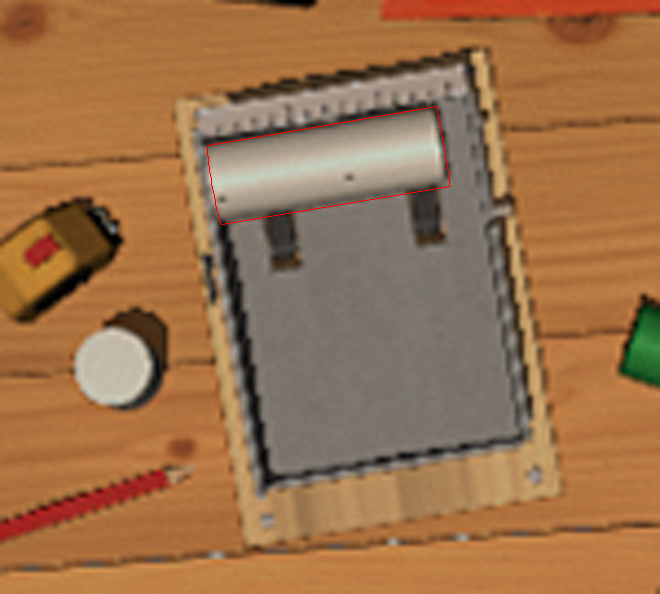

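The overlay shows the bar matching the home pose at x 74.5, y 10. Nothing around the gutter has moved, so I'm handing in.

```bash
python3 -c "
from bench import *
print(close_job())"
```

```text
the job is handed in; nothing more can be done
None
```

The bar is at the top of the gutter, held between the dog and the stop plate, with its left end against the datum plate. I handed the job in at about 17 s of the 51 s allowed; no verdict was reported.

- **Push to the stop:** With the fingers part open, I rolled the bar up the slope until it pressed on the stop plate at about 11 N. When I backed the fingers off, it stayed put with the dog behind it.
- **Nudge to the datum:** With the fingers shut, I pushed the bar's right end until the hand stalled at about 7 N against the datum plate. Then I took the hand well clear.

**Last checks:**
- In the last top picture, the bar's outline fits the expected pose (x 74.5, y 10 mm) to about 1–2 mm and is square to the stop.
- The scene picture shows the dog up.
- The stub, tape measure and jar look unmoved in the pictures; I did not measure their positions again.
- The force on the tool was about zero.

**Disagreements:** My gutter position from the top camera was 3–6 mm off in the scene camera. The bar reached the stop about 2 mm further up than predicted, so I shifted my gutter position by 2 mm, and the final fit uses that. I never measured the dog's angle directly; I judged it from the pictures and from the bar not rolling back.

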